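Tip a specimen case over the lip of an imaging tray and push it home

ROBOT

A 6-joint arm with a two-finger parallel gripper is mounted at the origin on the work surface. World frame = base frame: x ahead of the robot, y to its left, z up, the work surface at z = 0. Lengths are in m, angles in rad, forces in N, time in s.
With the tool pointing down it reaches from about 0.225 to 0.725 m from the base axis. Payload 3.1 kg.
Tool frame: the origin (TCP) lies on the front face of the gripper's body, between the roots of the fingers; the fingertips stand 73 mm ahead of it and the grasp point (between the pads) lies 54 mm ahead of it; z points along the fingers, x is the direction in which the jaws open and shut, and the axes are right-handed (so a half turn about z gives the same grasp; the last joint's range is limited). The gripper opens to 85 mm and grips with 20 to 120 N. Pads are 22 mm wide; open, the fingers measure 114 mm over their backs; the gripper's body (76 mm by 85 mm) begins 54 mm behind the grasp point. The pads swing forward as they close: fully open they stand 13 mm farther back than shut.
Start: joints at [1.031, 0.048, 0.099, 1.622, 0, 1.443], TCP at [0.21, 0.481, 0.304] pointing down, gripper open.
Joint ranges: [-2.91, 2.91], [-0.99, 1.94], [-1.21, 1.42], [-2.12, 2.29], [-1.49, 1.47], [-3.14, 3.14]. Speed limits (rad/s): [2.79, 2.79, 3.14, 3.14, 3.14, 3.14].

INTERFACE

Orientations are given as a rotation vector (axis times angle).
In Python, from workcell import bot gives the robot as it stands. The module is installed in compiled form; this text tells all that it offers.
- The arm moves only by the tool carry_out, never from a script. Its argument "steps" is a list of rows, each an object with "translation": the shift along the tool's x, y, z in units of 30 mm (1.0 is 30 mm), a list of three; "angular": the turn, a rotation vector about the tool's x, y, z in units of 6 degrees (1.0 is 6 degrees), a list of three; "hand": the finger opening in mm, from 0 to 85.4. In form: [{"translation": [tx, ty, tz], "angular": [ax, ay, az], "hand": hand}, ...]. A call has 1 to 12 rows; each row is the pose to reach, as a shift and turn from the pose commanded when the call began, along the tool's axes at that moment; what a row does not reach only later rows make up. A row lasts 1/12 s, in which the tool goes at most 41.7 mm and 7.16 degrees, less where a joint would pass 70% of its speed; a pose out of reach is approached as far as the arm can. A call with a gripper value outside its range is refused whole. The fingers move at their own pace and stop on an object; "force" is the grip in N (left out, the last holds). Time passes only in rows, so rows that repeat a pose let the fingers close. It gives the time, the measured TCP pose, the force and the opening at its end, in the units of the state.
- bot.get_obs(): the state, without advancing time (a new reading comes with each control period).
- bot.grab_frame(name): name is "scene" or "side" or "wrist"; returns the picture (400x640x3 uint8, blue, green, red); there is no depth.
- bot.camera_info(name): a dict with "intrinsics" (3x3 intrinsics, pixels), "dist_coeffs" ([k1, k2, p1, p2, k3] as OpenCV has them; the pictures are not rectified), "eye" and "attitude" of the camera in the world; the wrist camera has in their place "tool_from_camera" (4x4, takes a point from camera to tool coordinates, whose origin is the TCP and whose axes are the tool frame's). Camera axes: x right, y down, z forward; pixel columns grow to the right and rows downward; lengths in m; the calibration is good to about 2 mm. A picture is of the moment at which its call begins: read the wrist's pose just before it. camera_info takes no time and is no camera call.
- bot.hand_in(): hands the job in, once; it reports no verdict.
Trained networks look in the newest picture that a camera, given by its name, has taken for a name from the list of things; names that differ only in an ending like _2 or _b are one class to them, and where a whole thing is asked for, a point or a joint stands for the part that bears it (a point fixed in the world has none). Each returns a list of dicts, best first, with "confidence" (0 to 1); they miss things now and then, are a little off and sometimes report something else, mostly with a low value. They report only what shows in the picture. A call takes as long as a camera call. They do not tell look-alikes from the thing itself.
- bot.spot_in(camera, thing): "extent" ([left, top, right, bottom] in pixels, round what is visible of it).
- bot.spot_point(camera, thing): "position" ([column, row] in pixels: a listed point, or the origin of a listed thing).
The state is a dict: "t": time; "qpos": joint angles; "joint_vel": joint speeds; "effort": joint torques, N m; "tcp_pos": TCP position; "ee_rot": TCP orientation; "wrist_force": force on the tool from outside, world axes, zero at the start; "wrist_torque": the same for the moment, N m; "grip_width": finger opening in m.
Only numpy, scipy, OpenCV 4.12 (cv2) and the standard library are available. Lean on these libraries where they do the work, as an engineer would, in place of code of your own. Each camera call takes 0.05 s, during which the arm holds its last target. There are 200 camera calls.

TASK

Put the grey specimen case into the aluminium imaging tray, fully home against the upright panel under the hood and lying flat on the tray's floor. Do not carry it: lift its tab end onto the raised sill at the tray's mouth while its other end stays on the bench, then push it from behind over the sill until it is home. Leave the tomato, the stack of dishes and the herb pot where they stand.

Things in the scene. Friction and masses are not known exactly. Their poses are not given: they have to be found in the camera images.
- case_center (a point): the closed grey specimen case: 140 mm long (x), 110 mm wide (y), 50 mm high, 0.55 to 0.9 kg, rigid smooth plastic, too wide to grip across; a grip tab stands on its lid at one end. This point is its centre, half-way up the body (25 mm above its underside). x points along its length to the leading (tab) end, z up
- case_tab (a point): grip point of the case's upright tab: a flat fin 34 mm long (along the case's x), 14 mm thick (y), rising from the lid (50 mm above the underside) to 94 mm above the underside. The point is mid-fin, 72 mm above the underside, 46 mm from the case's centre towards the leading end. Same axes as the case
- case_lead (a point): middle of the bottom edge of the case's leading (tab) end, 70 mm ahead of the centre, at the underside
- case_tail (a point): middle of the bottom edge of the case's other (trailing) end, 70 mm behind the centre, at the underside
- dock: the fixed aluminium imaging tray. Origin on the bench under its middle; x points from its open mouth to its end panel, the way the case goes in; y is across. Its floor is 3 mm above the bench; inside it is 150 mm long (x -65 to 85 mm) and 124 mm wide. A square sill across the mouth (x -85 to -65 mm) and two side lips 15 mm thick all stand 16 mm above the bench
- sill_edge (a point): middle of the outer top edge of the sill (the sill is 20 mm thick, its top 16 mm above the bench), 85 mm from the tray's origin on the mouth side. Same axes as the tray
- panel_foot (a point): foot of the upright white end panel (128 mm high), middle of its inner face, 3 mm above the bench: where the case's leading bottom edge ends. Axes as the tray. From the panel's top a hood reaches 45 mm back over the tray, underside 112 mm above the bench: the tab passes under it when the case is flat, a gripper holding the tab does not
- tomato: bystander: a loose tomato, 74 mm across, 58 mm high; origin under its middle
- dishes: bystander: a loose stack of four round culture dishes, 90 mm across, 52 mm high; origin under its middle
- herb_pot: bystander: a loose clear pot 76 mm across and 85 mm high, with a herb whose leaves reach about 170 mm; origin under its middle
Not all that is in view belongs to the job. Leave any orange look-alike of the part that bears case_center alone.

How it is judged:
On the way:
1. the case's leading end is up on (or over) the sill, at least 5 mm past its outer edge, while its trailing end is still on the bench outside (x of case_lead in the frame of sill_edge between 0.005 and 0.09 m and height (world z) of case_lead above 0.014 m and height (world z) of case_tail below 0.012 m and x of case_tail in the frame of sill_edge below -0.03 m), for 0.2 s.
At the end, for the whole second after the job is handed in: the case lies flat (within 0.03 rad) on the tray's floor between the lips, square to the tray within 0.1 rad, tab end foremost, its leading edge within 6 mm of the end panel (x of case_lead in the frame of panel_foot above -0.006 m and z of case_center in the frame of dock between 0.025 and 0.031 m and y of case_center in the frame of dock between -0.012 and 0.012 m and angle between case_center's own z axis and vertical below 0.03 rad and angle between the x axis of case_center and the x axis of dock, either way round below 0.1 rad); the robot touches nothing.
It fails at once if the case is carried: its trailing end lifted more than 15 mm off the bench before its leading end is 50 mm past the sill's outer edge, or more than 50 mm at any time (height (world z) of case_tail above 0.05 m or (height (world z) of case_tail above 0.015 m and x of case_lead in the frame of sill_edge below 0.05 m)).
It fails at once if the tomato, the dishes or the herb pot moved more than 20 mm (distance of any of tomato, dishes, herb_pot from where it was at the start of the episode above 0.02 m).
It also fails if it takes over 61 s, if anything falls off the work surface, if the arm or the gripper's body presses on something with over 40 N, if the wrist force passes 120 N, or if a joint passes its speed limit or range.

## Working session

There is one attempt and no reset: what is moved stays moved. The work goes in short steps, Python scripts to look and compute and a tool call to move; the robot and the scene stay as the last step left them, time stands still between calls to the robot, and variables do not carry over. Pictures are saved under pics/ and viewed, about 8 in all and at most 12, crops included, and the job is handed in when it is done.

Besides the shell and the picture viewer there is one more tool, called as name(argument=value, ...), one argument or row to a line, values as JSON. carry_out: Moves the arm, as the interface text tells. Its arguments: {"type":"object","properties":{"steps":{"type":"array"},"force":{"type":"number"}},"required":["steps"]}

```bash
mkdir -p pics; ls
cat > h.py <<'E'
import numpy as np, cv2
from workcell import bot
from scipy.spatial.transform import Rotation as R
def info(c):
    d=bot.camera_info(c); return d
def cam(c):
    d=bot.camera_info(c); K=np.array(d["intrinsics"]);D=np.array(d["dist_coeffs"])
    if c=="wrist":
        o=bot.get_obs(); T=np.eye(4);T[:3,:3]=R.from_rotvec(o["ee_rot"]).as_matrix();T[:3,3]=o["tcp_pos"]
        T=T@np.array(d["tool_from_camera"]); return K,D,T[:3,:3],T[:3,3]
    a=np.array(d["attitude"]); Rm=a if a.shape==(3,3) else R.from_rotvec(a).as_matrix()
    return K,D,Rm,np.array(d["eye"])
def ray(c,px):
    K,D,Rm,e=cam(c); u=cv2.undistortPoints(np.array([[px]],float),K,D)[0,0]
    v=Rm@np.array([u[0],u[1],1]); return e,v/np.linalg.norm(v)
def onz(c,px,z):
    e,v=ray(c,px); return e+v*(z-e[2])/v[2]
def proj(c,P):
    K,D,Rm,e=cam(c); p,_=cv2.projectPoints((np.atleast_2d(P)-e)@Rm,np.zeros(3),np.zeros(3),K,D); return p[:,0]
def tri(obs):
    A=np.zeros((3,3));b=np.zeros(3)
    for c,px in obs:
        e,v=ray(c,px);M=np.eye(3)-np.outer(v,v);A+=M;b+=M@e
    return np.linalg.solve(A,b)
E
python3 - <<'E'
from h import *
np.set_printoptions(precision=3,suppress=True)
for c in("scene","side"): print(c,bot.camera_info(c))
print(bot.camera_info("wrist")["tool_from_camera"]); print(bot.get_obs())
ims=[]
for c in("scene","side"):
    im=bot.grab_frame(c); ims.append(im); cv2.imwrite(f"pics/{c}0.png",im)
    for n in "case_center case_tab case_lead case_tail dock sill_edge panel_foot tomato dishes herb_pot".split():
        print(c,n,[(np.round(d["position"]),round(d["confidence"],2)) for d in bot.spot_point(c,n)][:3])
E
```

```text
pics
scene {'intrinsics': array([[370.719,   0.   , 318.577],
       [  0.   , 370.719, 197.426],
       [  0.   ,   0.   ,   1.   ]]), 'dist_coeffs': array([0.024, 0.   , 0.   , 0.   , 0.   ]), 'eye': array([1.141, 0.236, 0.769]), 'attitude': array([-1.672, -1.987,  0.739])}
side {'intrinsics': array([[379.065,   0.   , 326.909],
       [  0.   , 379.065, 199.469],
       [  0.   ,   0.   ,   1.   ]]), 'dist_coeffs': array([-0.026,  0.   ,  0.   ,  0.   ,  0.   ]), 'eye': array([0.381, 0.578, 0.66 ]), 'attitude': array([-0.55 ,  2.762, -1.039])}
[[ 1.     0.     0.    -0.001]
 [-0.     0.956  0.293 -0.075]
 [-0.    -0.293  0.956 -0.071]
 [ 0.     0.     0.     1.   ]]
{'t': 0.0, 'qpos': array([1.031, 0.049, 0.098, 1.622, 0.   , 1.443]), 'joint_vel': array([ 0.001, -0.002,  0.001,  0.002, -0.001,  0.   ]), 'effort': array([  0.002, -33.878,  32.002,   0.02 ,  -0.   ,   0.   ]), 'tcp_pos': array([0.21 , 0.481, 0.303]), 'ee_rot': array([ 2.628,  1.72 , -0.003]), 'wrist_force': array([-0.455,  0.294, -0.068]), 'wrist_torque': array([ 0.001,  0.037, -0.025]), 'grip_width': 0.085305024767
[... 258 characters left out ...]
.81)]
scene sill_edge [(array([269., 204.]), 0.97)]
scene panel_foot [(array([206., 202.]), 0.91)]
scene tomato [(array([206., 266.]), 0.77)]
scene dishes [(array([317., 293.]), 0.83)]
scene herb_pot [(array([431., 230.]), 0.68)]
side case_center [(array([347., 227.]), 0.58), (array([405., 332.]), 0.55)]
side case_tab [(array([395., 295.]), 0.76), (array([349., 195.]), 0.61)]
side case_lead []
side case_tail [(array([334., 261.]), 0.88)]
side dock [(array([363., 165.]), 0.69)]
side sill_edge [(array([357., 185.]), 0.89)]
side panel_foot [(array([371., 141.]), 0.86)]
side tomato [(array([299., 148.]), 0.94)]
side dishes [(array([236., 214.]), 0.62)]
side herb_pot [(array([269., 358.]), 0.63)]
```

Run:
```python
from h import *
np.set_printoptions(precision=3,suppress=True)
a=cv2.imread("pics/scene0.png")[110:330,150:490]
b=cv2.imread("pics/side0.png")[90:400,190:500]
a=cv2.resize(a,None,fx=1.25,fy=1.25);b=cv2.resize(b,(330,330))
w=np.zeros((330,800,3),np.uint8);w[:275,:425]=a;w[:330,450:780]=b
cv2.imwrite("pics/both.png",w)
print("case",tri([("scene",(321,201)),("side",(347,227))]),"tab",tri([("scene",(301,187)),("side",(349,195))]))
print("look",tri([("scene",(387,162)),("side",(405,332))]))
for n,p,q,z in(("dock",(238,205),(363,165),0),("sill",(269,204),(357,185),.016),("panel",(206,202),(371,141),.003),("tom",(206,266),(299,148),0),("dish",(317,293),(236,214),0),("herb",(431,230),(269,358),0)):
    print(n,tri([("scene",p),("side",q)]),onz("scene",p,z),onz("side",q,z))
print("tail",onz("side",(334,261),0))
```

```text
case [0.528 0.126 0.028] tab [0.539 0.08  0.081]
look [0.356 0.291 0.026]
dock [ 0.563 -0.09   0.006] [ 0.559 -0.092  0.   ] [ 0.564 -0.097  0.   ]
sill [ 0.551 -0.009  0.015] [ 0.554 -0.006  0.016] [ 0.55  -0.011  0.016]
panel [ 0.571 -0.176  0.013] [ 0.566 -0.179  0.003] [ 0.574 -0.19   0.003]
tom [ 0.746 -0.11  -0.011] [ 0.75  -0.108  0.   ] [ 0.741 -0.094  0.   ]
dish [0.774 0.162 0.002] [0.773 0.161 0.   ] [0.776 0.162 0.   ]
herb [0.557 0.414 0.002] [0.556 0.415 0.   ] [0.557 0.413 0.   ]
tail [0.527 0.192 0.   ]
```

View pics/both.png

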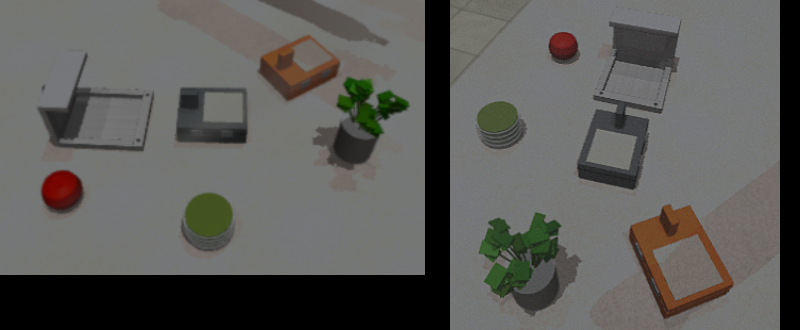

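The things that could be taken for the case are the grey case at scene (321,201) and side (347,227), and the orange look-alike at scene (387,162) and side (405,332). I choose the grey one. The tray, tomato, dishes and pot stand clear of it. Next I compute a viewing pose above the case.

```bash
cat >> h.py <<'E'
def pose(yaw,pitch=0.):
    "tool down, tool y along world heading yaw; pitch tilts lead-up about tool x"
    y=np.array([np.cos(yaw),np.sin(yaw),0]);z=np.array([0,0,-1.]);x=np.cross(y,z)
    return np.c_[x,y,z]@R.from_rotvec([-pitch,0,0]).as_matrix()
def go(P,M,cmd=None):
    o=bot.get_obs(); p,r=(o["tcp_pos"],R.from_rotvec(o["ee_rot"]).as_matrix()) if cmd is None else cmd
    print("trans",np.round(r.T@(np.array(P)-p)/.03,3),"ang",np.round(np.degrees(R.from_matrix(r.T@M).as_rotvec())/6,3))
E
python3 - <<'E'
from h import *
go([.54,.10,.30],pose(np.radians(-83.5)))
E
```

```text
trans [-7.24  15.161  0.131] ang [ 0.    -0.     9.984]
```

carry_out(
  steps=[
    {"translation": [-0.6, 1.26, 0], "angular": [0, 0, 0.83], "hand": 85},
    {"translation": [-1.2, 2.52, 0], "angular": [0, 0, 1.67], "hand": 85},
    {"translation": [-1.8, 3.8, 0], "angular": [0, 0, 2.5], "hand": 85},
    {"translation": [-2.4, 5.05, 0], "angular": [0, 0, 3.3], "hand": 85},
    {"translation": [-3, 6.3, 0], "angular": [0, 0, 4.2], "hand": 85},
    {"translation": [-3.6, 7.6, 0], "angular": [0, 0, 5], "hand": 85},
    {"translation": [-4.2, 8.8, 0], "angular": [0, 0, 5.8], "hand": 85},
    {"translation": [-4.8, 10.1, 0], "angular": [0, 0, 6.7], "hand": 85},
    {"translation": [-5.4, 11.4, 0], "angular": [0, 0, 7.5], "hand": 85},
    {"translation": [-6.0, 12.6, 0], "angular": [0, 0, 8.3], "hand": 85},
    {"translation": [-6.6, 13.9, 0], "angular": [0, 0, 9.2], "hand": 85},
    {"translation": [-7.24, 15.16, 0.13], "angular": [0, 0, 10], "hand": 50},
  ],
)

```text
t: 2.1
tcp_pos: [0.5388, 0.1014, 0.3012]
ee_rot: [-3.137, -0.168, -0.003]
wrist_force: [1.0, 1.1, 1.5]
grip_width: 0.0752
```

carry_out(
  steps=[
    {"translation": [0, 0, 0], "angular": [0, 0, 0], "hand": 50},
    {"translation": [0, 0, 0], "angular": [0, 0, 0], "hand": 50},
    {"translation": [0, 0, 0], "angular": [0, 0, 0], "hand": 50},
  ],
)

```text
t: 2.35
tcp_pos: [0.5371, 0.1032, 0.3001]
ee_rot: [-3.136, -0.175, 0.002]
wrist_force: [0.0, 0.9, -0.3]
grip_width: 0.0498
```

Run:
```python
from h import *
np.set_printoptions(precision=4,suppress=True)
o=bot.get_obs();print(o["t"],o["tcp_pos"],o["ee_rot"],o["wrist_force"])
im=bot.grab_frame("wrist");cv2.imwrite("pics/w1.png",im)
zs=dict(case_center=.025,case_tab=.072,case_lead=0,case_tail=0,sill_edge=.016,panel_foot=.003,dock=0)
for n,z in zs.items():
    for d in bot.spot_point("wrist",n)[:2]: print(n,np.round(d["position"],1),round(d["confidence"],2),onz("wrist",d["position"],z))
```

```text
2.35 [0.5371 0.1032 0.3001] [-3.1362 -0.1751  0.0018] [ 0.0076  0.9324 -0.3364]
case_center [323.4 154.2] 0.64 [0.534  0.1248 0.025 ]
case_tab [320.9 209.5] 0.63 [0.5368 0.0795 0.072 ]
case_tab [538.8 144.6] 0.46 [0.7258 0.1634 0.072 ]
case_lead [211.2  19.3] 0.95 [0.4064 0.2441 0.    ]
sill_edge [328.3 268.7] 0.91 [ 0.5559 -0.0119  0.016 ]
panel_foot [324.6 373.9] 0.64 [ 0.5712 -0.1817  0.003 ]
dock [326.2 320.2] 0.9 [ 0.5634 -0.0962  0.    ]
dock [540.8 146.8] 0.61 [0.7768 0.1572 0.    ]
```

View pics/w1.png

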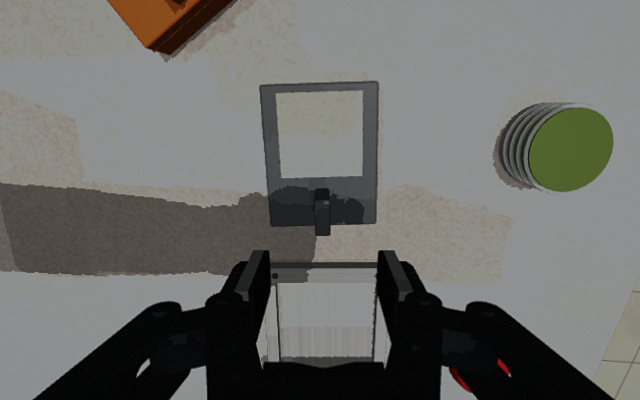

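The wrist view shows the grey case: lid corners about (261,84), (378,81), (376,225), (270,226), with the tab at (322,210) facing the tray. The tray mouth runs along row 266. The orange look-alike is at (175,20), clear of the work. Next I get the yaw from the lid corners and the sill.

Run:
```python
from h import *
np.set_printoptions(precision=4,suppress=True)
im=cv2.imread("pics/w1.png")
C=[onz("wrist",p,.05) for p in((261,85),(378,81),(376,224),(270,226))]
print(np.array(C), "mean",np.mean(C,0))
tb,ld=(C[0]+C[1])/2,(C[2]+C[3])/2
print("len",np.linalg.norm(ld-tb),"w",np.linalg.norm(C[0]-C[1]),np.linalg.norm(C[2]-C[3]))
a=lambda v:np.degrees(np.arctan2(v[1],v[0]))
print("case yaw axis",a(ld-tb),"sides",a(C[3]-C[0]),a(C[2]-C[1]),"ends",a(C[1]-C[0])-90,a(C[2]-C[3])-90)
s0,s1=onz("wrist",(270,266),.016),onz("wrist",(376,266),.016)
print("sill px line",s0,s1)
c=cv2.resize(im[70:290,220:420],None,fx=2.7,fy=2.7,interpolation=cv2.INTER_CUBIC)
c=cv2.convertScaleAbs(c,alpha=1.6);cv2.imwrite("pics/w1c.png",c)
```

```text
[[0.4699 0.1851 0.05  ]
 [0.576  0.2006 0.05  ]
 [0.5963 0.0626 0.05  ]
 [0.4874 0.048  0.05  ]] mean [0.5324 0.1241 0.05  ]
len 0.13880230352527403 w 0.10719846455133779 0.10979753683044385
case yaw axis -82.16655729441841 sides -82.70634630381072 -81.63192267134599 ends -81.64791244604956 -82.355194828055
sill px line [ 0.4865 -0.0165  0.016 ] [ 0.612  -0.0023  0.016 ]
```

View pics/w1c.png

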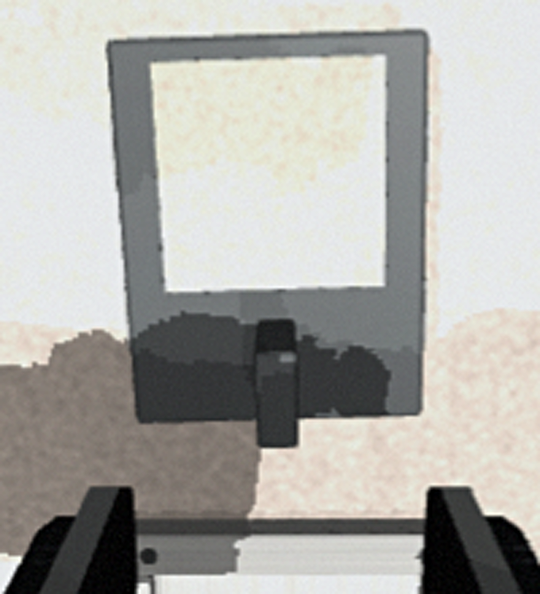

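The crop confirms the grey case with its fin at the tray side. Its yaw is about -82.2° and its centre about (0.533, 0.124). The tray yaw is about -84°. Next is the move down onto the tab.

Run:
```python
from h import *
go([.538,.079,.132],pose(np.radians(-82.2)))
```

```text
trans [-0.063  0.833  5.624] ang [ 0.    -0.005 -0.218]
```

carry_out(
  steps=[
    {"translation": [-0.06, 0.83, 1], "angular": [0, 0, -0.22], "hand": 50},
    {"translation": [-0.06, 0.83, 2], "angular": [0, 0, -0.22], "hand": 50},
    {"translation": [-0.06, 0.83, 3], "angular": [0, 0, -0.22], "hand": 50},
    {"translation": [-0.06, 0.83, 3.8], "angular": [0, 0, -0.22], "hand": 50},
    {"translation": [-0.06, 0.83, 4.4], "angular": [0, 0, -0.22], "hand": 50},
    {"translation": [-0.06, 0.83, 5], "angular": [0, 0, -0.22], "hand": 50},
    {"translation": [-0.06, 0.83, 5.4], "angular": [0, 0, -0.22], "hand": 50},
    {"translation": [-0.06, 0.83, 5.62], "angular": [0, 0, -0.22], "hand": 50},
    {"translation": [-0.06, 0.83, 5.62], "angular": [0, 0, -0.22], "hand": 50},
  ],
)

```text
t: 3.5
tcp_pos: [0.5372, 0.0785, 0.1301]
ee_rot: [-3.134, -0.212, 0.005]
wrist_force: [-1.5, 0.1, -0.4]
grip_width: 0.0502
```

Run:
```python
from h import *
np.set_printoptions(precision=4,suppress=True)
o=bot.get_obs();print(o["t"],o["tcp_pos"],o["ee_rot"],o["wrist_force"],o["grip_width"])
im=bot.grab_frame("wrist");cv2.imwrite("pics/w2.png",im)
for c in("scene","side"):
    cv2.imwrite(f"pics/{c}2.png",bot.grab_frame(c))
```

```text
3.5 [0.5372 0.0785 0.1301] [-3.1343 -0.2123  0.0048] [-1.4552  0.0876 -0.4125] 0.050228745678461834
```

View pics/w2.png

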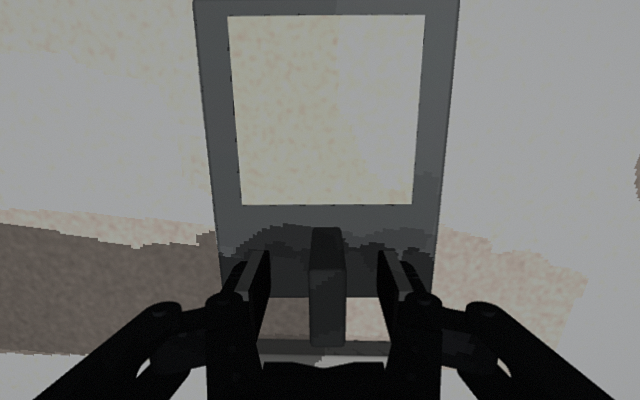

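The tab (columns 308–345, row 290) sits centred between the jaws at (265 and 385, 285). I close on it.

carry_out(
  steps=[
    {"translation": [0, 0, 0], "angular": [0, 0, 0], "hand": 8},
    {"translation": [0, 0, 0], "angular": [0, 0, 0], "hand": 8},
    {"translation": [0, 0, 0], "angular": [0, 0, 0], "hand": 8},
    {"translation": [0, 0, 0], "angular": [0, 0, 0], "hand": 8},
    {"translation": [0, 0, 0], "angular": [0, 0, 0], "hand": 8},
    {"translation": [0, 0, 0], "angular": [0, 0, 0], "hand": 8},
  ],
  force=70,
)

```text
t: 4.15
tcp_pos: [0.5386, 0.0783, 0.1329]
ee_rot: [3.134, 0.212, 0.002]
wrist_force: [-2.1, 0.2, 5.3]
grip_width: 0.0131
```

```bash
cat >> h.py <<'E'
D0=np.array([.5625,-.096]);YD=np.radians(-84.)
def dockpt(x,y=0.):
    d=np.array([np.cos(YD),np.sin(YD)]);return D0+x*d+y*np.array([-d[1],d[0]])
def tabpose(tail,yaw,pitch,zt=0.,h=.132):
    f=.116*np.cos(pitch)-h*np.sin(pitch);u=.116*np.sin(pitch)+h*np.cos(pitch)
    return [tail[0]+f*np.cos(yaw),tail[1]+f*np.sin(yaw),zt+u],pose(yaw,pitch)
E
python3 - <<'E'
from h import *
yc=np.radians(-82.2);c=np.array([.5324,.1241]);t0=c-.07*np.array([np.cos(yc),np.sin(yc)])
o=bot.get_obs();cmd=(np.array([.538,.079,.132]),pose(yc))
th=np.radians(9)
print(t0,dockpt(-.085))
go(*tabpose(t0,yc,0),cmd)
go(*tabpose(t0,yc,th/2),cmd)
go(*tabpose(t0,yc,th),cmd)
for x in(-.105,-.06): go(*tabpose(dockpt(x-.1383),YD,th),cmd)
E
```

```text
[0.52289991 0.19345235] [ 0.55361508 -0.01146564]
trans [0.019 0.019 0.   ] ang [0. 0. 0.]
trans [ 0.019 -0.339 -0.29 ] ang [-0.75  0.   -0.  ]
trans [ 0.019 -0.717 -0.551] ang [-1.5 -0.   0. ]
trans [ 0.174  0.913 -0.551] ang [-1.5   -0.024  0.299]
trans [ 0.127  2.413 -0.551] ang [-1.5   -0.024  0.299]
```

Lift by pivoting first, then advance to just before the sill.

carry_out(
  steps=[
    {"translation": [0, -0.12, -0.1], "angular": [-0.25, 0, 0], "hand": 8},
    {"translation": [0, -0.23, -0.2], "angular": [-0.5, 0, 0], "hand": 8},
    {"translation": [0, -0.35, -0.3], "angular": [-0.75, 0, 0], "hand": 8},
    {"translation": [0, -0.47, -0.38], "angular": [-1.0, 0, 0], "hand": 8},
    {"translation": [0, -0.6, -0.47], "angular": [-1.25, 0, 0], "hand": 8},
    {"translation": [0, -0.73, -0.56], "angular": [-1.5, 0, 0], "hand": 8},
    {"translation": [0.03, -0.45, -0.56], "angular": [-1.5, 0, 0.05], "hand": 8},
    {"translation": [0.06, -0.15, -0.56], "angular": [-1.5, 0, 0.1], "hand": 8},
    {"translation": [0.1, 0.15, -0.56], "angular": [-1.5, 0, 0.17], "hand": 8},
    {"translation": [0.13, 0.45, -0.56], "angular": [-1.5, 0, 0.25], "hand": 8},
    {"translation": [0.16, 0.7, -0.56], "angular": [-1.5, 0, 0.3], "hand": 8},
    {"translation": [0.17, 0.9, -0.56], "angular": [-1.5, 0, 0.3], "hand": 8},
  ],
)

```text
t: 5.15
tcp_pos: [0.5471, 0.051, 0.1483]
ee_rot: [2.982, 0.152, 0.015]
wrist_force: [-0.1, 4.4, -0.1]
grip_width: 0.0132
```

Run:
```python
from h import *
np.set_printoptions(precision=4,suppress=True)
o=bot.get_obs();print(o["t"],o["tcp_pos"],o["ee_rot"],o["wrist_force"],o["grip_width"])
print("want",tabpose(dockpt(-.105-.1383),YD,np.radians(9))[0])
a=bot.grab_frame("scene");b=bot.grab_frame("side")
for c in("scene","side"):
  for n in("case_lead","case_tail","sill_edge"):
    for d in bot.spot_point(c,n)[:2]: print(c,n,np.round(d["position"],1),round(d["confidence"],2),onz(c,d["position"],.016 if n=="sill_edge" else 0 if n=="case_tail" else .022))
A=cv2.resize(a[120:300,180:420],(640,480));B=cv2.resize(b[80:280,260:460],(480,480))
w=cv2.convertScaleAbs(np.hstack([A[:,40:],B])[:, :1080],alpha=1.6);w=cv2.resize(w,(800,356));cv2.imwrite("pics/b3.png",w)
```

```text
5.15 [0.5471 0.051  0.1483] [2.982  0.1516 0.015 ] [-0.0881  4.4097 -0.0963] 0.013232188570412846
want [np.float64(0.546885799282112), np.float64(0.052559196291370305), np.float64(0.14852125890322496)]
scene case_lead [369.3 180.3] 0.88 [0.4309 0.2465 0.022 ]
scene case_tail [239.9 205.8] 0.23 [ 0.5608 -0.0863 -0.    ]
scene sill_edge [266.3 206.4] 0.64 [ 0.5633 -0.0108  0.016 ]
side case_tail [334.  241.9] 0.96 [0.5442 0.1483 0.    ]
side case_tail [424.3 376.8] 0.83 [0.3059 0.3421 0.    ]
side sill_edge [357.4 182.1] 0.7 [ 0.5528 -0.0206  0.016 ]
side sill_edge [295.5 144.5] 0.51 [ 0.7461 -0.0869  0.016 ]
```

View pics/b3.png

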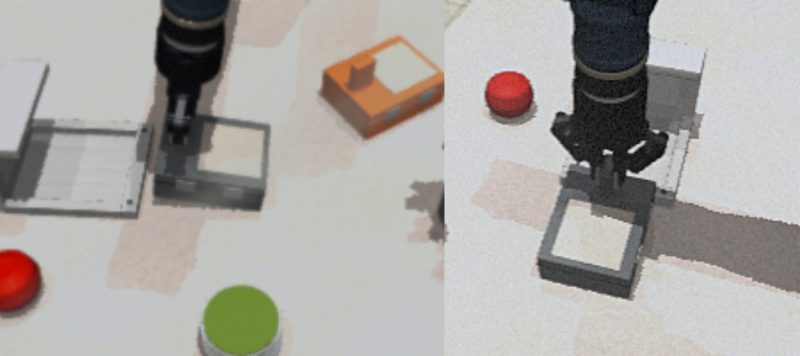

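The case is tilted about 9° with its tail on the bench (side ~(334,242)), its lead just short of the sill, and all bystanders clear. Now I go over the sill.

Run:
```python
from h import *
th=np.radians(9)
cmd=tabpose(dockpt(-.105-.1383),YD,th)
for x,t in((-.06,th),(-.055,np.radians(7.8))): go(*tabpose(dockpt(x-.1387),YD,t),(np.array(cmd[0]),cmd[1]))
```

```text
trans [0.    1.468 0.233] ang [0. 0. 0.]
trans [-0.     1.724  0.341] ang [ 0.2 -0.  -0. ]
```

carry_out(
  steps=[
    {"translation": [0, 0.3, 0.05], "angular": [0, 0, 0], "hand": 8},
    {"translation": [0, 0.6, 0.1], "angular": [0, 0, 0], "hand": 8},
    {"translation": [0, 0.9, 0.14], "angular": [0, 0, 0], "hand": 8},
    {"translation": [0, 1.2, 0.19], "angular": [0, 0, 0], "hand": 8},
    {"translation": [0, 1.47, 0.23], "angular": [0, 0, 0], "hand": 8},
    {"translation": [0, 1.62, 0.27], "angular": [0.05, 0, 0], "hand": 8},
    {"translation": [0, 1.68, 0.3], "angular": [0.1, 0, 0], "hand": 8},
    {"translation": [0, 1.68, 0.3], "angular": [0.1, 0, 0], "hand": 8},
    {"translation": [0, 1.68, 0.3], "angular": [0.1, 0, 0], "hand": 8},
  ],
)

```text
t: 6.3
tcp_pos: [0.5521, 0.0017, 0.1483]
ee_rot: [2.994, 0.155, 0.015]
wrist_force: [-2.3, 6.7, 3.8]
grip_width: 0.0135
```

Run:
```python
from h import *
np.set_printoptions(precision=4,suppress=True)
o=bot.get_obs();print(o["t"],o["tcp_pos"],o["ee_rot"],o["wrist_force"],o["wrist_torque"],o["grip_width"])
b=bot.grab_frame("side");s=bot.grab_frame("scene");w=bot.grab_frame("wrist")
B=cv2.resize(b[90:260,280:450],(400,400),interpolation=cv2.INTER_CUBIC)
S=cv2.resize(s[140:280,190:330],(400,400),interpolation=cv2.INTER_CUBIC)
cv2.imwrite("pics/b4.png",cv2.convertScaleAbs(np.hstack([S,B]),alpha=1.6))
for d in bot.spot_point("side","case_tail")[:2]: print(d, onz("side",d["position"],0))
print("exp tail",dockpt(-.056-.1387))
```

```text
6.3 [0.5521 0.0017 0.1483] [2.9939 0.1552 0.015 ] [-2.3024  6.6908  3.7749] [ 1.7222  0.6278 -0.0748] 0.013540061174474182
{'position': [418.7, 376.1], 'confidence': 0.73} [0.3147 0.3445 0.    ]
{'position': [343.4, 223.4], 'confidence': 0.59} [0.5434 0.0948 0.    ]
exp tail [0.5421 0.0976]
```

View pics/b4.png

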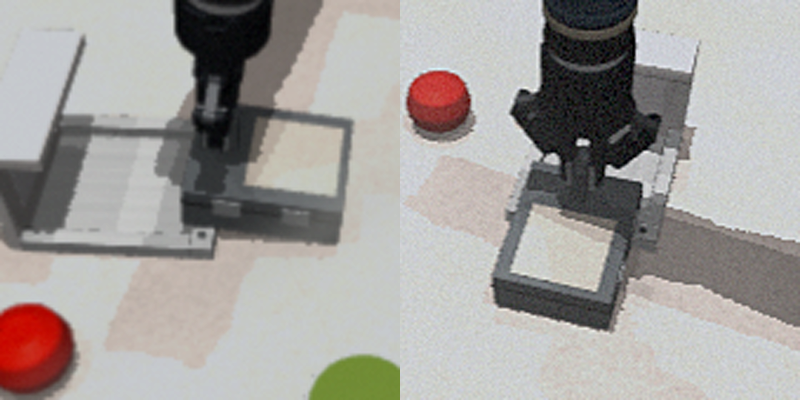

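Run:
```python
from h import *
np.set_printoptions(precision=4,suppress=True)
S=lambda x,y:(280+(x-400)*.425,90+y*.425)
def loc(p):
    d=np.array([np.cos(YD),np.sin(YD)]);q=p[:2]-D0;return np.round([q@d,q@np.array([-d[1],d[0]])],4)
for n,p,z in(("sillR",S(655,240),.016),("sillL",S(508,210),.016),("rearlidL",S(495,283),.0495),("rearlidR",S(612,299),.0495),("botL",S(497,303),0),("botR",S(612,327),0),("frontlidR",S(643,185),.07),("frontlidL",S(527,168),.07)):
    P=onz("side",p,z);print(n,P,loc(P))
P=onz("scene",(265.3,221.5),.016);print("scene near corner",P,loc(P), "exp y=+-.077")
# lines in raw side frame: draw projected tray model and case model
im=bot.grab_frame("side")
def line(a,b,col):
    p=proj("side",np.array([a,b]));p=(p-[260,80])*3.5
    cv2.line(v,*[tuple(int(t) for t in q) for q in p],col,1)
v=cv2.convertScaleAbs(cv2.resize(im[80:250,260:470],None,fx=3.5,fy=3.5,interpolation=cv2.INTER_CUBIC),alpha=1.6)
T=lambda x,y,z:[*dockpt(x,y),z]
for a,b in(((-.085,-.077),(-.085,.077)),((-.085,-.077),(.085,-.077)),((-.085,.077),(.085,.077)),((-.065,-.062),(-.065,.062)),((-.065,.062),(.085,.062)),((-.065,-.062),(.085,-.062))):
    line(T(*a,.016),T(*b,.016),(0,0,255))
th=np.radians(8.4);t=-.056-.1387
C=lambda x,y,z:T(t+x*np.cos(th)-z*np.sin(th),y,x*np.sin(th)+z*np.cos(th))
for z in(0,.05):
    q=[(0,-.055),(0,.055),(.14,.055),(.14,-.055)]
    for i in range(4): line(C(*q[i],z),C(*q[(i+1)%4],z),(0,255,0))
cv2.imwrite("pics/ov.png",v);print(v.shape)
```

```text
sillR [ 0.4764 -0.0181  0.016 ] [-0.0865 -0.0775]
sillL [ 0.6249 -0.0009  0.016 ] [-0.088  0.072]
rearlidL [0.588  0.1171 0.0495] [-0.2092  0.0477]
rearlidR [0.4863 0.0947 0.0495] [-0.1976 -0.0559]
botL [0.5935 0.1015 0.    ] [-0.1931  0.0515]
botR [0.4845 0.0869 0.    ] [-0.19   -0.0585]
frontlidR [ 0.4989 -0.0318  0.07  ] [-0.0705 -0.0565]
frontlidL [ 0.6093 -0.0116  0.07  ] [-0.0791  0.0553]
scene near corner [ 0.6114 -0.0003  0.016 ] [-0.0901  0.0587] exp y=+-.077
(595, 735, 3)
```

View pics/ov.png

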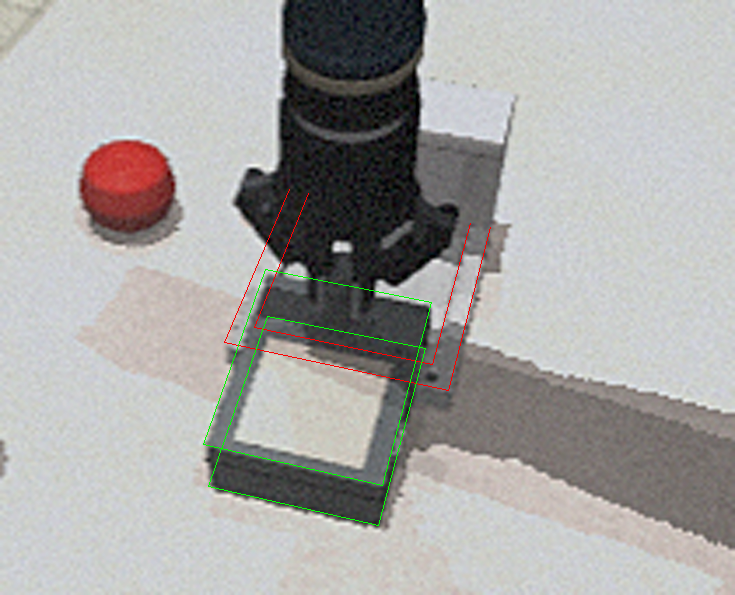

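The overlay puts both case and tray within a few mm of the model, with the lead end on the sill between the lips. I now release, rise and look from above.

Run:
```python
from h import *
th=np.radians(8.4)
P,M=tabpose(dockpt(-.056-.1387),YD,th)
go([*dockpt(-.12),.33],pose(YD))
```

```text
trans [ 0.019  0.158 -6.095] ang [ 1.381 -0.024 -0.008]
```

carry_out(
  steps=[
    {"translation": [0, 0, 0], "angular": [0, 0, 0], "hand": 60},
    {"translation": [0, 0, 0], "angular": [0, 0, 0], "hand": 60},
    {"translation": [0, 0, 0], "angular": [0, 0, 0], "hand": 60},
    {"translation": [0, 0, 0], "angular": [0, 0, 0], "hand": 60},
    {"translation": [0, 0, -0.6], "angular": [0, 0, 0], "hand": 60},
    {"translation": [0, 0, -1.2], "angular": [0, 0, 0], "hand": 60},
    {"translation": [0, 0, -2], "angular": [0, 0, 0], "hand": 60},
  ],
)

```text
t: 7.13
tcp_pos: [0.5502, 0.0093, 0.2057]
ee_rot: [2.99, 0.154, 0.009]
wrist_force: [-0.7, -0.8, -0.5]
grip_width: 0.06
```

Run:
```python
from h import *
go([*dockpt(-.11),.33],pose(YD))
```

```text
trans [ 0.035  0.478 -4.118] ang [ 1.407  0.015 -0.019]
```

carry_out(
  steps=[
    {"translation": [0, 0.1, -1], "angular": [0.4, 0, 0], "hand": 60},
    {"translation": [0, 0.2, -2], "angular": [0.8, 0, 0], "hand": 80},
    {"translation": [0, 0.4, -3], "angular": [1.2, 0, 0], "hand": 80},
    {"translation": [0, 0.5, -4.1], "angular": [1.4, 0, 0], "hand": 80},
    {"translation": [0, 0.5, -4.1], "angular": [1.4, 0, 0], "hand": 80},
    {"translation": [0, 0.5, -4.1], "angular": [1.4, 0, 0], "hand": 80},
  ],
)

```text
t: 7.63
tcp_pos: [0.5519, 0.0121, 0.334]
ee_rot: [3.135, 0.161, 0.014]
wrist_force: [0.4, -0.7, -0.7]
grip_width: 0.08
```

Run:
```python
from h import *
np.set_printoptions(precision=4,suppress=True)
o=bot.get_obs();print(o["t"],o["tcp_pos"],o["ee_rot"])
w=bot.grab_frame("wrist");cv2.imwrite("pics/w5.png",cv2.convertScaleAbs(w[:,90:550],alpha=1.5))
for n,z in(("case_center",.035),("sill_edge",.016),("case_tail",0),("dock",0),("panel_foot",.003)):
    for d in bot.spot_point("wrist",n)[:2]: print(n,np.round(d["position"],1),round(d["confidence"],2),onz("wrist",d["position"],z))
```

```text
7.6333 [0.5519 0.0121 0.334 ] [3.1354 0.1608 0.0139]
case_center [321.  150.5] 0.68 [0.546  0.0338 0.035 ]
case_center [319.1 243.8] 0.52 [ 0.555  -0.0775  0.035 ]
dock [320.5 244.6] 0.7 [ 0.5566 -0.0927  0.    ]
panel_foot [319.5 303.2] 0.94 [ 0.5641 -0.1792  0.003 ]
```

View pics/w5.png

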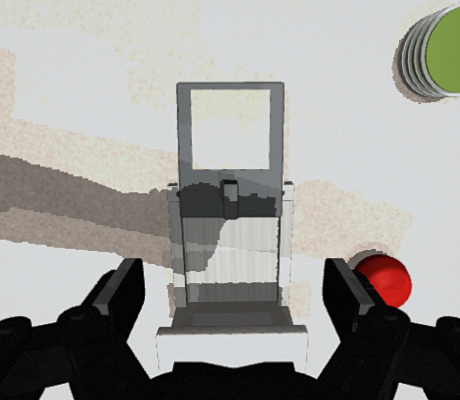

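The wrist view shows the case (columns 177–284 at the rear, 181–281 at the lead edge, row 216) centred between the lips (168–294). Its lead is over the sill line (row 188) and it is square to the tray. I go behind it with the fingers 50 mm apart to push.

```bash
sed -i 's/^D0=.*/D0=np.array([.557,-.094]);YD=np.radians(-84.1)/' h.py
python3 - <<'E'
from h import *
np.set_printoptions(precision=4,suppress=True)
print("sill edge",onz("wrist",(321,188),.016),dockpt(-.085),"rear lid",onz("wrist",(320.5,83),.0495),"lead lid",onz("wrist",(321,216),.07),dockpt(-.195))
go([*dockpt(-.26),.333],pose(YD)); go([*dockpt(-.26),.098],pose(YD))
E
```

```text
sill edge [ 0.5492 -0.0124  0.016 ] [ 0.5483 -0.0095] rear lid [0.537  0.1036 0.0495] lead lid [ 0.5512 -0.0287  0.07  ] [0.537 0.1  ]
trans [-0.131 -5.089 -0.136] ang [-0.004  0.009  0.008]
trans [-0.123 -5.086  7.697] ang [-0.004  0.009  0.008]
```

carry_out(
  steps=[
    {"translation": [-0.12, -1.3, 0], "angular": [0, 0, 0], "hand": 50},
    {"translation": [-0.12, -2.6, 0], "angular": [0, 0, 0], "hand": 50},
    {"translation": [-0.12, -3.9, 0], "angular": [0, 0, 0], "hand": 50},
    {"translation": [-0.12, -5.1, 0], "angular": [0, 0, 0], "hand": 50},
    {"translation": [-0.12, -5.1, 1.3], "angular": [0, 0, 0], "hand": 50},
    {"translation": [-0.12, -5.1, 2.6], "angular": [0, 0, 0], "hand": 50},
    {"translation": [-0.12, -5.1, 3.9], "angular": [0, 0, 0], "hand": 50},
    {"translation": [-0.12, -5.1, 5.2], "angular": [0, 0, 0], "hand": 50},
    {"translation": [-0.12, -5.1, 6.3], "angular": [0, 0, 0], "hand": 50},
    {"translation": [-0.12, -5.1, 7.2], "angular": [0, 0, 0], "hand": 50},
    {"translation": [-0.12, -5.1, 7.7], "angular": [0, 0, 0], "hand": 50},
    {"translation": [-0.12, -5.1, 7.7], "angular": [0, 0, 0], "hand": 50},
  ],
)

```text
t: 8.93
tcp_pos: [0.5271, 0.1643, 0.0933]
ee_rot: [3.136, 0.163, -0.015]
wrist_force: [-1.7, 0.4, 0.1]
grip_width: 0.05
```

carry_out(
  steps=[
    {"translation": [0, 0.4, 0], "angular": [0, 0, 0], "hand": 50},
    {"translation": [0, 0.8, 0], "angular": [0, 0, 0], "hand": 50},
    {"translation": [0, 1.1, 0], "angular": [0, 0, 0], "hand": 50},
    {"translation": [0, 1.3, 0], "angular": [0, 0, 0], "hand": 50},
    {"translation": [0, 1.5, 0], "angular": [0, 0, 0], "hand": 50},
    {"translation": [0, 1.65, 0], "angular": [0, 0, 0], "hand": 50},
    {"translation": [0, 1.8, 0], "angular": [0, 0, 0], "hand": 50},
    {"translation": [0, 1.95, 0], "angular": [0, 0, 0], "hand": 50},
    {"translation": [0, 2.1, 0], "angular": [0, 0, 0], "hand": 50},
    {"translation": [0, 2.25, 0], "angular": [0, 0, 0], "hand": 50},
    {"translation": [0, 2.4, 0], "angular": [0, 0, 0], "hand": 50},
    {"translation": [0, 2.5, 0], "angular": [0, 0, 0], "hand": 50},
  ],
)

```text
t: 9.93
tcp_pos: [0.5399, 0.0929, 0.1009]
ee_rot: [-3.13, -0.166, -0.007]
wrist_force: [-1.7, 7.7, 2.3]
grip_width: 0.0502
```

```bash
cat > st.py <<'E'
from h import *
import sys
np.set_printoptions(precision=4,suppress=True)
o=bot.get_obs();d=np.array([np.cos(YD),np.sin(YD)]);q=o["tcp_pos"][:2]-D0
print(o["t"],"tcp dock x,y",q@d,q@np.array([-d[1],d[0]]),"z",o["tcp_pos"][2],o["wrist_force"])
b=bot.grab_frame("side");s=bot.grab_frame("scene")
B=cv2.resize(b[90:260,280:450],(400,400),interpolation=cv2.INTER_CUBIC)
S=cv2.resize(s[140:280,180:320],(400,400),interpolation=cv2.INTER_CUBIC)
cv2.imwrite(f"pics/{sys.argv[1]}.png",cv2.convertScaleAbs(np.hstack([S,B]),alpha=1.6))
E
python3 st.py p1
```

```text
9.9333 tcp dock x,y -0.1876583902491487 0.0021690874222007332 z 0.10087796860178323 [-1.7119  7.7208  2.2737]
```

View pics/p1.png

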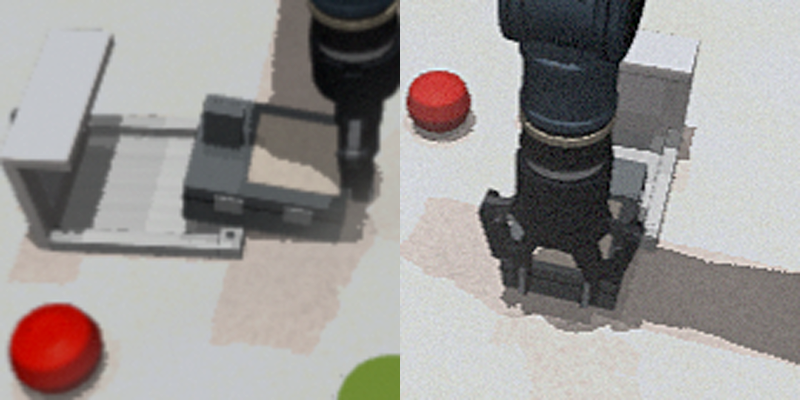

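The fingers bear squarely on the rear face and the case is sliding over the sill. I keep pushing.

carry_out(
  steps=[
    {"translation": [0, 0.2, 0], "angular": [0, 0, 0], "hand": 50},
    {"translation": [0, 0.4, 0], "angular": [0, 0, 0], "hand": 50},
    {"translation": [0, 0.6, 0], "angular": [0, 0, 0], "hand": 50},
    {"translation": [0, 0.8, 0], "angular": [0, 0, 0], "hand": 50},
    {"translation": [0, 1.0, 0], "angular": [0, 0, 0], "hand": 50},
    {"translation": [0, 1.15, 0], "angular": [0, 0, 0], "hand": 50},
    {"translation": [0, 1.3, 0], "angular": [0, 0, 0], "hand": 50},
    {"translation": [0, 1.45, 0], "angular": [0, 0, 0], "hand": 50},
    {"translation": [0, 1.6, 0], "angular": [0, 0, 0], "hand": 50},
    {"translation": [0, 1.75, 0], "angular": [0, 0, 0], "hand": 50},
    {"translation": [0, 1.9, 0], "angular": [0, 0, 0], "hand": 50},
    {"translation": [0, 2.0, 0], "angular": [0, 0, 0], "hand": 50},
  ],
)

```text
t: 11.03
tcp_pos: [0.5471, 0.0463, 0.1091]
ee_rot: [-3.096, -0.175, -0.018]
wrist_force: [-13.1, 43.6, 39.5]
grip_width: 0.0498
```

carry_out(
  steps=[
    {"translation": [0, 0.15, 0], "angular": [0, 0, 0], "hand": 50},
    {"translation": [0, 0.3, 0], "angular": [0, 0, 0], "hand": 50},
    {"translation": [0, 0.45, 0], "angular": [0, 0, 0], "hand": 50},
    {"translation": [0, 0.6, 0], "angular": [0, 0, 0], "hand": 50},
    {"translation": [0, 0.75, 0], "angular": [0, 0, 0], "hand": 50},
    {"translation": [0, 0.9, 0], "angular": [0, 0, 0], "hand": 50},
    {"translation": [0, 1.05, 0], "angular": [0, 0, 0], "hand": 50},
    {"translation": [0, 1.05, 0], "angular": [0, 0, 0], "hand": 50},
  ],
)

```text
t: 11.7
tcp_pos: [0.5499, -0.0003, 0.1008]
ee_rot: [-3.135, -0.163, -0.008]
wrist_force: [-0.0, 4.2, 3.2]
grip_width: 0.0497
```

```bash
python3 st.py p2
```

```text
11.7 tcp dock x,y -0.09396507409584272 0.002536583835671127 z 0.10082939020582811 [-0.0442  4.1822  3.1769]
```

View pics/p2.png

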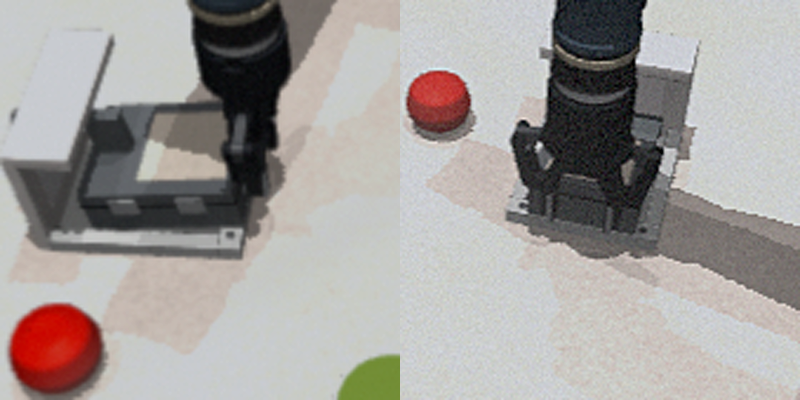

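The case is in the tray mouth with its lead end down, about 28 mm short of home. There was a brief 44 N snag at the sill, and it cleared. I push on in small rows.

carry_out(
  steps=[
    {"translation": [0, 0.15, 0], "angular": [0, 0, 0], "hand": 50},
    {"translation": [0, 0.3, 0], "angular": [0, 0, 0], "hand": 50},
    {"translation": [0, 0.4, 0], "angular": [0, 0, 0], "hand": 50},
    {"translation": [0, 0.5, 0], "angular": [0, 0, 0], "hand": 50},
    {"translation": [0, 0.6, 0], "angular": [0, 0, 0], "hand": 50},
    {"translation": [0, 0.7, 0], "angular": [0, 0, 0], "hand": 50},
    {"translation": [0, 0.7, 0], "angular": [0, 0, 0], "hand": 50},
  ],
)

```text
t: 12.38
tcp_pos: [0.5505, -0.0227, 0.0989]
ee_rot: [3.136, 0.161, 0.001]
wrist_force: [-1.0, -0.1, -0.2]
grip_width: 0.05
```

carry_out(
  steps=[
    {"translation": [0, 0.07, 0], "angular": [0, 0, 0], "hand": 50},
    {"translation": [0, 0.14, 0], "angular": [0, 0, 0], "hand": 50},
    {"translation": [0, 0.14, 0], "angular": [0, 0, 0], "hand": 50},
  ],
)

```text
t: 12.63
tcp_pos: [0.5511, -0.0263, 0.0992]
ee_rot: [3.137, 0.161, 0.001]
wrist_force: [-1.5, 2.3, -1.5]
grip_width: 0.0499
```

carry_out(
  steps=[
    {"translation": [0, 0.06, 0], "angular": [0, 0, 0], "hand": 50},
    {"translation": [0, 0.12, 0], "angular": [0, 0, 0], "hand": 50},
    {"translation": [0, 0.12, 0], "angular": [0, 0, 0], "hand": 50},
  ],
)

```text
t: 12.88
tcp_pos: [0.5516, -0.0293, 0.0994]
ee_rot: [-3.137, -0.163, -0.002]
wrist_force: [0.0, 1.8, -1.6]
grip_width: 0.0501
```

carry_out(
  steps=[
    {"translation": [0, 0.06, 0], "angular": [0, 0, 0], "hand": 50},
    {"translation": [0, 0.12, 0], "angular": [0, 0, 0], "hand": 50},
    {"translation": [0, 0.12, 0], "angular": [0, 0, 0], "hand": 50},
  ],
)

```text
t: 13.13
tcp_pos: [0.5513, -0.03, 0.0995]
ee_rot: [-3.129, -0.166, -0.001]
wrist_force: [-3.1, 10.7, -0.2]
grip_width: 0.05
```

The force is rising and travel has stopped, so the case is at the panel. I confirm with one more small push, then back off and go up.

carry_out(
  steps=[
    {"translation": [0, 0.08, 0], "angular": [0, 0, 0], "hand": 50},
    {"translation": [0, 0.1, 0], "angular": [0, 0, 0], "hand": 50},
  ],
)

```text
t: 13.3
tcp_pos: [0.5511, -0.0306, 0.0996]
ee_rot: [-3.123, -0.168, 0.0]
wrist_force: [-5.0, 17.7, 2.4]
grip_width: 0.0498
```

carry_out(
  steps=[
    {"translation": [0, -0.5, 0], "angular": [0, 0, 0], "hand": 50},
    {"translation": [0, -1.2, 0], "angular": [0, 0, 0], "hand": 50},
    {"translation": [0, -2, -0.5], "angular": [0, 0, 0], "hand": 50},
    {"translation": [0, -2, -1.7], "angular": [0, 0, 0], "hand": 50},
    {"translation": [0, -2, -2.9], "angular": [0, 0, 0], "hand": 50},
    {"translation": [0, -2, -4.1], "angular": [0, 0, 0], "hand": 50},
    {"translation": [0, -2, -5.3], "angular": [0, 0, 0], "hand": 80},
    {"translation": [0, -1.5, -6.3], "angular": [0, 0, 0], "hand": 80},
    {"translation": [0, -1, -7], "angular": [0, 0, 0], "hand": 80},
    {"translation": [0, -1, -7], "angular": [0, 0, 0], "hand": 80},
    {"translation": [0, -1, -7], "angular": [0, 0, 0], "hand": 80},
  ],
)

```text
t: 14.22
tcp_pos: [0.5505, -0.0076, 0.3128]
ee_rot: [3.135, 0.159, 0.014]
wrist_force: [-0.8, 0.3, -0.8]
grip_width: 0.0797
```

```bash
python3 st.py p3
python3 - <<'E'
from h import *
np.set_printoptions(precision=4,suppress=True)
w=bot.grab_frame("wrist");w=cv2.convertScaleAbs(w[20:400,150:490],alpha=1.5)
p=cv2.imread("pics/p3.png")
o=np.zeros((600,800,3),np.uint8);o[:380,:340]=w;o[:380,350:730]=cv2.resize(p[:,:400],(380,380));o[380:600,:220]=cv2.resize(p[:,400:],(220,220))
cv2.imwrite("pics/fin.png",o)
for c,n,z in(("side","tomato",0),("scene","tomato",0),("scene","dishes",0),("side","dishes",0),("scene","herb_pot",0),("side","herb_pot",0)):
    for d in bot.spot_point(c,n)[:1]: print(c,n,onz(c,d["position"],z))
E
```

```text
14.2167 tcp dock x,y -0.08659973783063422 0.0023842387917135067 z 0.3127980015627503 [-0.823   0.3008 -0.8157]
side tomato [ 0.754  -0.1087  0.    ]
scene tomato [ 0.7498 -0.105   0.    ]
scene dishes [0.772  0.1613 0.    ]
side dishes [0.7734 0.1615 0.    ]
scene herb_pot [0.5457 0.4135 0.    ]
side herb_pot [0.5542 0.4125 0.    ]
```

View pics/fin.png

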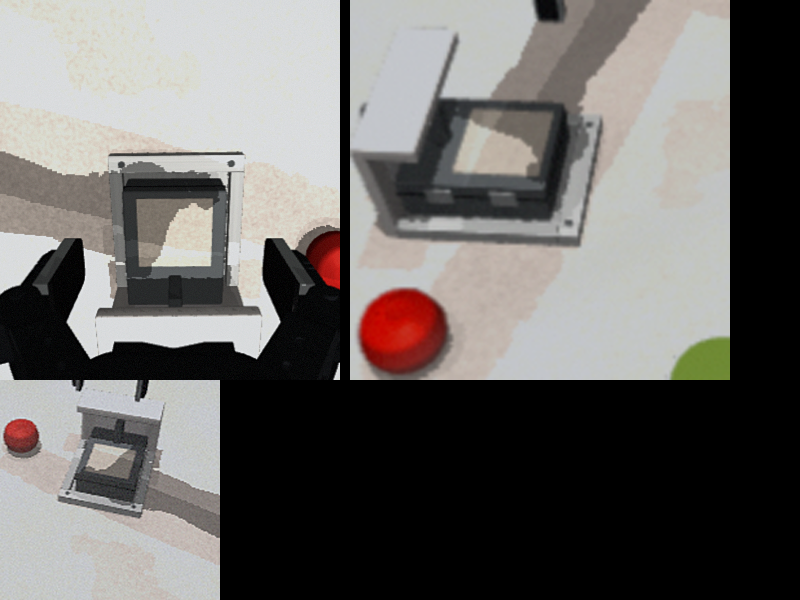

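Run:
```python
from h import *
np.set_printoptions(precision=4,suppress=True)
im=bot.grab_frame("wrist");K=3;x0,y0=240,160
v=cv2.convertScaleAbs(cv2.resize(im[y0:y0+180,x0:x0+160],None,fx=K,fy=K,interpolation=cv2.INTER_CUBIC),alpha=1.5)
def line(a,b,col):
    p=(proj("wrist",np.array([a,b]))-[x0,y0])*K;cv2.line(v,*[tuple(int(t) for t in q) for q in p],col,1)
T=lambda x,y,z:[*dockpt(x,y),z]
for a,b in(((-.085,-.077),(-.085,.077)),((-.065,-.062),(-.065,.062)),((-.065,.062),(.02,.062)),((-.065,-.062),(.02,-.062)),((-.085,.077),(.02,.077)),((-.085,-.077),(.02,-.077))): line(T(*a,.016),T(*b,.016),(0,0,255))
q=[(-.055,-.055),(-.055,.055),(.085,.055),(.085,-.055)]
for i in range(4): line(T(*q[i],.053),T(*q[(i+1)%4],.053),(0,255,0))
line(T(-.055,-.055,.003),T(-.055,.055,.003),(255,255,0))
cv2.imwrite("pics/fc.png",v)
for n in("case_center","case_tab"):
    for c in("wrist","scene","side"):
        for d in bot.spot_point(c,n)[:2]:
            P=onz(c,d["position"],.028 if n=="case_center" else .075);q=P[:2]-D0;dd=np.array([np.cos(YD),np.sin(YD)]);print(c,n,round(d["confidence"],2),q@dd,q@[-dd[1],dd[0]])
```

```text
wrist case_center 0.87 0.01821843852801664 0.005617829693932388
wrist case_center 0.7 0.09696606182580245 0.0002564741398896149
scene case_center 0.82 0.013569519054689208 0.004772002814615787
scene case_center 0.81 -0.40352854572014096 -0.14299108169586927
side case_center 0.72 -0.40890451076483664 -0.15609327255547634
wrist case_tab 0.83 0.06506574894757064 0.0010384128516792528
wrist case_tab 0.7 -0.21482143979373045 0.19370787225595626
scene case_tab 0.74 0.06372170330437671 -0.004942296465907869
scene case_tab 0.58 -0.3800018299571687 -0.12964778741926014
side case_tab 0.98 -0.37067741604025506 -0.12446465509463468
side case_tab 0.79 0.06640605282208288 0.00685889892951048
```

View pics/fc.png

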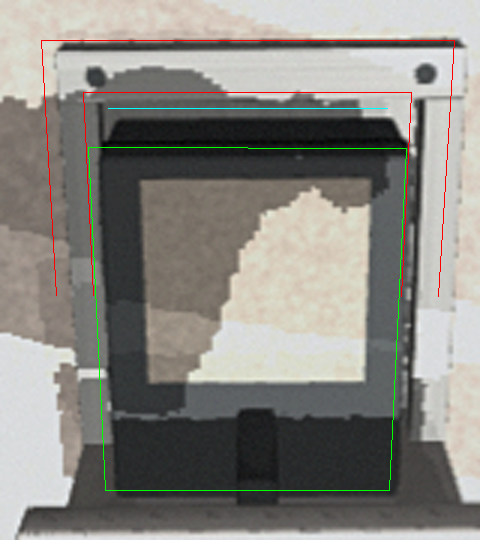

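The case matches the flat, home model in length and rear position. It is centred between the lips with about a 10 mm gap to the sill, and the bystanders have not moved. I hand it in.

```bash
python3 -c "
from workcell import bot
print(bot.get_obs()['t'],bot.get_obs()['wrist_force']);print(bot.hand_in())"
```

```text
15.0167 [ 0.01623311 -0.15728451 -0.16210479]
the job is handed in; nothing more can be done
None
```

I put the grey case into the tray and handed the job in at 15.0 s; the system reports no verdict. I gripped the tab, tilted its end up about 9° with the tail on the bench, and set the lead end about 30 mm past the sill's outer edge. I then released it and pushed from behind with two spread fingers until it stopped at the panel.

- **Home against the panel:** the last push stopped dead at about 18 N. By the finger position the tail is within about 3 mm of where home puts it.
- **Flat and centred:** in the last picture the case sits between the lips with a clear gap to the sill. Its outline matches a flat, home case to within a few mm. I judged flatness from this fit only and did not measure it directly.
- **Bystanders:** the tomato, dishes and herb pot are where they were, within measuring error. The largest apparent shift was about 15 mm, between two noisy side-camera readings of the tomato. The scene camera showed it moving only 3 mm.
- **Robot:** it is clear of everything.

- **Snag at the sill:** the wrist force was about 60 N (44 N sideways, 40 N vertical) at one reading while pushing over the sill. It then cleared. That is below the 120 N wrist limit; I took it as fingertip contact rather than the gripper's body, which I could not confirm.
- **Tray position:** my tray model disagreed sideways with the last wrist picture by about 4 mm. The tray and the case's left side were off by about the same amount, so their relative fit looked right.

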